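# Spot temperature of a heat sink on the turntable jig

### The job

Fit the loose T-handle fully down onto the square shaft of the test jig, and with it turn the turntable until the heat sink faces squarely out of the open front of the clear guard, touching the jig with nothing but the handle. Leave the handle on the shaft, pick up the infrared thermometer and, without touching the jig, hold its lens about 50 mm in front of the middle of the heat sink's face, pointing square at it, still for at least one second. Then lay the thermometer back in its cradle, right way up in both saddles, with the heat sink still facing out, and do not push or knock the other things on the bench.

Things in the scene. Friction and masses are not known exactly. Their poses are not given: they have to be found in the camera images.
- jig: fixed test jig: grey base 200 x 200 x 22 mm, clear plastic guard 5 mm thick, 85 mm high from the bench, open on top and with a gap 120 mm wide in its front (jig -x). Inside, a turntable 172 mm across, top 34 mm above the bench, with components up to 80 mm above the bench and a shaft in its middle. Origin: centre of the underside, on the turntable's axis; z up, -x out through the gap
- platter (a joint): turntable angle in rad, counter-clockwise from above positive; 0 = heat sink facing squarely out of the gap (heat sink's x along jig x). Stiff enough to stay where left
- heatsink (a point): centre of the outer, finned face of the dark heat sink (face 54 mm wide, 46 mm high), the only finned block on the turntable; 66 mm from the turntable axis and 57 mm above the bench. Its axes turn with the turntable: -x points straight out of the face, z up
- shaft (a point): on the axis of the upright square shaft, at the top of its round shoulder (38 mm across), 72 mm above the bench, where the handle's underside comes to rest. Shaft 20 mm square, sides along this point's x and y, which turn with the turntable; it rises 34 mm above the shoulder, the top 10 mm tapering to 11 mm square
- handle: loose T-handle, 0.2 kg, standing on its steel hub. Hub 40 x 40 x 44 mm, with a square bore 23 mm wide, 38 mm deep, open underneath, sides along the handle's x and y, mouth chamfered 3 mm. Above it a neck 16 mm across and a black cross-bar 100 mm long (x), 16 mm wide (y), from 58 to 84 mm above the underside. Origin: centre of the underside; z up
- thermometer: infrared thermometer, 0.22 kg: grey bar 34 x 34 mm in section with a black tapering nose, 185 mm long, from x = -85 mm to the lens at x = +100 mm. Origin: on its underside, about midway between the saddles as it lies in the cradle (near its centre of mass); x along the bar towards the lens, z up; its axis is 17 mm above the underside
- lens (a point): centre of the thermometer's lens, at its front end
- spot (a point): point on the thermometer's axis 50 mm in front of the lens, where it measures
- cradle: fixed black cradle for the thermometer: base 150 x 70 x 12 mm with two saddles at x = -50 and +50 mm, each 16 mm long, floor 30 mm above the bench, cheeks up to 44 mm, 41 mm apart inside. Origin: centre of the underside on the bench; x along the thermometer lying in it, z up
- reel_stand: bystander: fixed steel post, 12 mm across, 262 mm tall, with a solder reel 60 mm across on a round foot of 80 mm. Origin: centre of the underside
- jar: bystander: loose white jar, 40 mm across, 85 mm tall. Origin: centre of the underside
- case: bystander: loose black case, 150 x 65 x 30 mm. Origin: centre of the underside, x along its length
- iron_stand: bystander: fixed black soldering-iron stand, 150 x 75 mm, with an iron rising to 0.13 m at its +x end, reaching 0.14 m from the origin. Origin: centre of the underside
Mind the look-alikes: they are no part of the job. Leave any orange look-alike of the thermometer alone.

How it is judged:
By the outcome, as a careful person would: the job done as asked, in the order asked, and still so for the second after the job is handed in, with the robot touching nothing.
It also fails if it takes over 72 s, if anything falls off the work surface, if the arm or the gripper's body presses on something with over 40 N, if the wrist force passes 120 N, or if a joint passes its speed limit or range.

### The arm

A 6-joint arm with a two-finger parallel gripper is mounted at the origin on the work surface. World frame = base frame: x ahead of the robot, y to its left, z up, the work surface at z = 0. Lengths are in m, angles in rad, forces in N, time in s.
With the tool pointing down it reaches from about 0.35 to 0.775 m from the base axis. Payload 7.3 kg.
Tool frame: the origin (TCP) lies at the very end of the fingers, on their centre line; the grasp point (between the pads) lies 19 mm behind it; z points along the fingers, y is the line along which they close (so a half turn about z gives the same grasp; the last joint's range is limited). The gripper opens to 92 mm and grips with 3 to 60 N. Pads are 19 mm wide; open, the fingers measure 130 mm over their backs; the gripper's body (75 mm by 190 mm) begins 47 mm behind the grasp point.
Start: joints at [-0.146, 0.342, 1.524, -0, 1.275, -0.146], TCP at [0.525, 0, 0.227] pointing down, gripper open.
Joint ranges: [-2.53, 2.53], [-0.77, 2.02], [0.04, 2.7], [-1, 4.14], [0.28, 2.66], [-3.11, 3.11]. Speed limits (rad/s): [2.57, 2.57, 3.14, 3.14, 3.14, 3.14].

### API

Orientations are given as a unit quaternion [w, x, y, z].
In Python, from station import get_obs, vision, order, nets gives the robot as it stands.
- The arm moves only by the shell command python3 -m crank 'ROWS' [FORCE]. ROWS is a JSON object of lists of equal length, an entry for each row: "translation": the shift along the tool's x, y, z normalised to -1 to 1, where 1 is 0.25 m, a list of three; "spin": the turn about the tool's z normalised to -1 to 1, where 1 is 60 degrees; "claw": the opening in per cent of the stroke, from 0 (shut) to 100 (fully open). A call has 1 to 20 rows; each row is the pose to reach, as a shift and turn from the pose commanded when the call began, along the tool's axes at that moment; what a row does not reach only later rows make up. A row lasts 1/12 s, in which the tool goes at most 41.7 mm and 7.16 degrees, less where a joint would pass 70% of its speed; a pose out of reach is approached as far as the arm can. A call with a number of a shift or a turn outside -1 to 1 is refused whole. A call with a gripper value outside its range is refused whole. The fingers move at their own pace and stop on an object; FORCE is the grip in N (left out, the last holds). Time passes only in rows, so rows that repeat a pose let the fingers close. It gives the time, the measured TCP pose, the force, the opening and the grip force at its end, in the units of the state.
- get_obs(): the state, without advancing time (a new reading comes with each control period).
- vision.get_image(name): name is "scene" or "side" or "wrist"; returns a dict with "pixels" (384x512x3 uint8, blue, green, red), "fov_y" (degrees; the focal length in pixels is half the picture's height over the tangent of half this angle, whatever the lens; pixels are square), "cx", "cy" (the principal point, pixels), "k1" (the pictures are not rectified: a ray, as slopes to the right and down, at radius r is drawn at 1 + k1 r^2 times it, then the intrinsics apply), "rvec" (rotation vector, rad) and "tvec" (3), from world to camera coordinates, as OpenCV has them; the wrist camera has in their place "T_tool_cam" (4x4, takes a point from camera to tool coordinates, whose origin is the TCP and whose axes are the flange's). Camera axes: x right, y down, z forward; pixel columns grow to the right and rows downward; lengths in m; the calibration is good to about 2 mm. A picture is of the moment at which its call begins: read the wrist's pose just before it. There is no depth.
- order.sign_off(): hands the job in; it is judged then, once.
Trained networks look in the newest picture that a camera, given by its name, has taken for a name from the list of things; names that differ only in an ending like _2 or _b are one class to them, and where a whole thing is asked for, a point or a joint stands for the part that bears it (a point fixed in the world has none). Each returns a list of dicts, best first, with "confidence" (0 to 1); they miss things now and then, are a little off and sometimes report something else, mostly with a low value. They report only what shows in the picture. A call takes as long as a camera call. They do not tell look-alikes from the thing itself.
- nets.recognise(camera, label): "pixel" ([column, row] in pixels, amid what is visible of it).
- nets.place_of(camera, label): "pixel" ([column, row] in pixels: a listed point, or the origin of a listed thing).
The state is a dict: "time": time; "q": joint angles; "qd": joint speeds; "joint_efforts": joint torques, N m; "ee_pos": TCP position; "eef_rot": TCP orientation; "force": force on the tool from outside, world axes, zero at the start; "moment": the same for the moment, N m; "finger_gap": opening from 0.0 (shut) to 1.0 (fully open); "grasp_force": force on a finger pad.
Only numpy, scipy, OpenCV 4.12 (cv2) and the standard library are available. Lean on these libraries where they do the work, as an engineer would, in place of code of your own. Each camera call takes 0.05 s, during which the arm holds its last target. There are 200 camera calls.

## Working session

There is one attempt and no reset: what is moved stays moved. The work goes in short steps, Python scripts to look and compute and a shell command to move; the robot and the scene stay as the last step left them, time stands still between calls to the robot, and variables do not carry over. Pictures are saved under pics/ and viewed, at most 10 in all, crops included, and the job is handed in when it is done.

```bash
ls; mkdir -p pics; cat > h.py <<'E'
import numpy as np, cv2
from scipy.spatial.transform import Rotation as R
from station import get_obs, vision, order, nets
def cam(name):
    o=get_obs(); im=vision.get_image(name); h,w=im["pixels"].shape[:2]
    f=h/2/np.tan(np.radians(im["fov_y"])/2)
    if "rvec" in im:
        Rc=cv2.Rodrigues(np.array(im["rvec"],float))[0]; t=np.array(im["tvec"],float).ravel()
    else:
        q=o["eef_rot"]; T=np.eye(4); T[:3,:3]=R.from_quat([q[1],q[2],q[3],q[0]]).as_matrix(); T[:3,3]=o["ee_pos"]
        M=np.linalg.inv(T@np.array(im["T_tool_cam"])); Rc=M[:3,:3]; t=M[:3,3]
    return dict(im=im["pixels"],K=np.array([[f,0,im["cx"]],[0,f,im["cy"]],[0,0,1.]]),d=np.array([im["k1"],0,0,0.]),R=Rc,t=t)
def ray(c,p):
    u=cv2.undistortPoints(np.array([[p]],float),c["K"],c["d"])[0,0]
    return -c["R"].T@c["t"], c["R"].T@np.array([u[0],u[1],1.])
def atz(c,p,z):
    o,d=ray(c,p); return o+d*(z-o[2])/d[2]
def proj(c,P):
    return cv2.projectPoints(np.atleast_2d(np.array(P,float)),cv2.Rodrigues(c["R"])[0],c["t"],c["K"],c["d"])[0][:,0]
def tri(obs):
    A=np.zeros((3,3));b=np.zeros(3)
    for c,p in obs:
        o,d=ray(c,p); d=d/np.linalg.norm(d); M=np.eye(3)-np.outer(d,d); A+=M;b+=M@o
    return np.linalg.solve(A,b)
E
cat > a.py <<'E'
from h import *
np.set_printoptions(precision=3,suppress=True)
o=get_obs();print(o["time"],o["ee_pos"],o["eef_rot"])
Z=dict(jig=0,heatsink=.057,shaft=.072,handle=0,thermometer=.03,lens=.047,cradle=0,reel_stand=0,jar=0,case=0,iron_stand=0)
ims=[]
for n in ["scene","side","wrist"]:
    c=cam(n);ims.append(c["im"]);cv2.imwrite(f"pics/{n}0.png",c["im"]);print(n,-c["R"].T@c["t"])
    for l in Z:
        for r in nets.place_of(n,l)[:3]:
            if r["confidence"]>.2: print(" ",l,round(r["confidence"],2),np.round(r["pixel"]),atz(c,r["pixel"],Z[l]))
E
python3 a.py
```

```text
pics
0.0 [0.525 0.    0.226] [-0.001  0.707  0.707 -0.   ]
scene [1.271 0.762 1.383]
  jig 0.7 [301. 251.] [0.619 0.238 0.   ]
  jig 0.3 [214. 121.] [ 0.473 -0.469  0.   ]
  heatsink 0.74 [308. 222.] [0.549 0.19  0.057]
  shaft 0.66 [305. 236.] [0.604 0.23  0.072]
  shaft 0.65 [304. 222.] [0.568 0.187 0.072]
  handle 0.6 [214. 121.] [ 0.474 -0.47   0.   ]
  handle 0.55 [247. 139.] [ 0.432 -0.295  0.   ]
  thermometer 0.72 [190. 182.] [ 0.754 -0.234  0.03 ]
  thermometer 0.61 [220. 166.] [ 0.618 -0.224  0.03 ]
  lens 0.6 [144. 126.] [ 0.743 -0.585  0.047]
  lens 0.56 [200. 174.] [ 0.708 -0.227  0.047]
  cradle 0.52 [218. 166.] [ 0.611 -0.253 -0.   ]
  cradle 0.38 [306. 252.] [0.608 0.249 0.   ]
  reel_stand 0.64 [244. 220.] [0.692 0.012 0.   ]
  jar 0.5 [278. 197.] [0.529 0.012 0.   ]
  case 0.96 [213. 122.] [ 0.479 -0.468  0.   ]
  iron_stand 0.57 [380. 280.] [ 0.489  0.485 -0.   ]
side [ 0.2   -0.552  0.794]
  jig 0.91 [205. 159.] [0.617 0.235 0.   ]
  jig 0.73 [137. 138.] [0.488 0.488 0.   ]
  jig 0.48 [335. 209.] [ 0.793 -0.187  0.   ]
  heatsink 0.68 [263. 182.] [ 0.662 -0.013  0
[... 412 characters left out ...]
[300. 253.] [ 0.608 -0.233  0.   ]
  reel_stand 0.65 [263. 182.] [0.699 0.031 0.   ]
  jar 0.75 [222. 212.] [0.529 0.011 0.   ]
  case 0.68 [326. 360.] [ 0.464 -0.466  0.   ]
  iron_stand 0.96 [135. 138.] [ 0.482  0.492 -0.   ]
  iron_stand 0.71 [303. 256.] [ 0.608 -0.243  0.   ]
wrist [0.525 0.083 0.384]
  heatsink 0.75 [298.   2.] [0.568 0.188 0.057]
  shaft 0.28 [258. 168.] [0.524 0.012 0.072]
  handle 0.54 [221. 320.] [ 0.459 -0.281  0.   ]
  thermometer 0.82 [307. 310.] [ 0.604 -0.232  0.03 ]
  cradle 0.66 [308. 299.] [ 0.61  -0.234  0.   ]
  reel_stand 0.77 [382. 153.] [0.702 0.018 0.   ]
  reel_stand 0.25 [217. 322.] [ 0.452 -0.283 -0.   ]
  jar 0.89 [256. 168.] [ 0.522 -0.005  0.   ]
```

```bash
python3 - <<'E'
import cv2,numpy as np
a=cv2.imread("pics/scene0.png");b=cv2.imread("pics/side0.png")
A=cv2.resize(a[60:340,100:420],(800,700))[:600] if 0 else cv2.resize(a[80:330,100:433],(800,600),interpolation=cv2.INTER_CUBIC)
B=cv2.resize(b[90:390,90:490],(800,600),interpolation=cv2.INTER_CUBIC)
cv2.imwrite("pics/s1.png",A);cv2.imwrite("pics/s2.png",B)
E
```

```text
(no output)
```

View pics/s1.png

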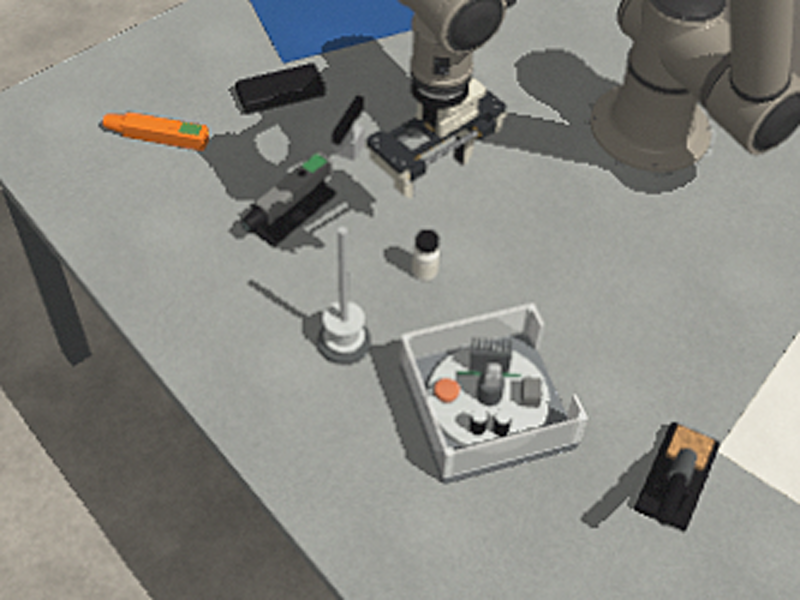

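View pics/s2.png

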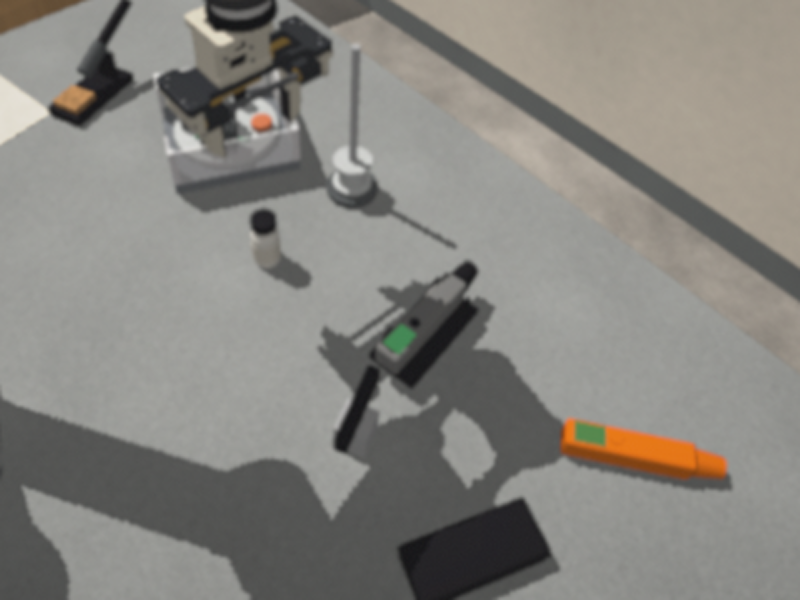

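Both pictures show the grey thermometer in its cradle near (0.61,-0.24), the handle standing near (0.455,-0.28), and the jig near (0.62,0.237) with its gap facing roughly the robot (scene crop ~(560,360)). The orange look-alike lies far off. Next, a closer look at the jig.

```bash
python3 -m crank '{"translation":[[0.16,0.06,-0.1],[0.32,0.12,-0.2],[0.48,0.18,-0.3],[0.48,0.18,-0.3],[0.48,0.18,-0.3],[0.48,0.18,-0.3]],"spin":[0,0,0,0,0,0],"claw":[100,100,100,100,100,100]}' 20
cat > b.py <<'E'
from h import *
import sys
np.set_printoptions(precision=3,suppress=True)
o=get_obs();print(o["time"],o["ee_pos"],o["eef_rot"],o["q"])
Z=dict(jig=0,heatsink=.057,shaft=.072,handle=0,thermometer=.03,lens=.047,cradle=0,jar=0,reel_stand=0)
c=cam("wrist");cv2.imwrite(f"pics/{sys.argv[1]}.png",c["im"])
for l in sys.argv[2:]:
  for r in nets.place_of("wrist",l)[:2]: print(" ",l,round(r["confidence"],2),np.round(r["pixel"]),atz(c,r["pixel"],Z[l]))
E
python3 b.py j1 jig heatsink shaft
```

```text
time: 2.3
ee_pos: [0.5702, 0.1208, 0.3018]
eef_rot: [0.0, 0.706, 0.708, 0.0]
force: [0.4, -0.6, -0.5]
finger_gap: 0.997
grasp_force: 0.0
2.3 [0.57  0.121 0.302] [0.    0.706 0.708 0.   ] [ 0.078  0.409  1.218 -0.     1.514  0.075]
  jig 0.84 [287.  85.] [0.616 0.233 0.   ]
  heatsink 0.88 [258. 116.] [0.57  0.188 0.057]
  heatsink 0.45 [292.  81.] [0.617 0.235 0.057]
```

View pics/j1.png

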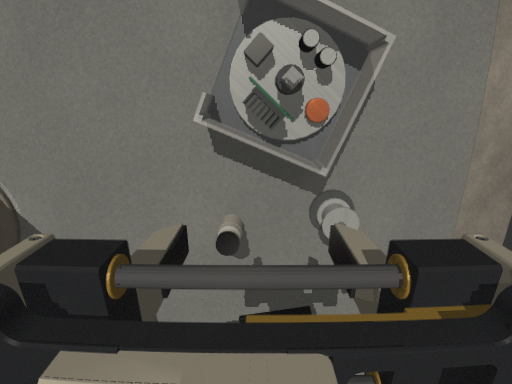

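```bash
python3 - <<'E'
import cv2
a=cv2.imread("pics/j1.png");cv2.imwrite("pics/j1c.png",cv2.resize(a[0:190,190:400],None,fx=3.15,fy=3.15,interpolation=cv2.INTER_CUBIC))
E
```

```text
(no output)
```

View pics/j1c.png

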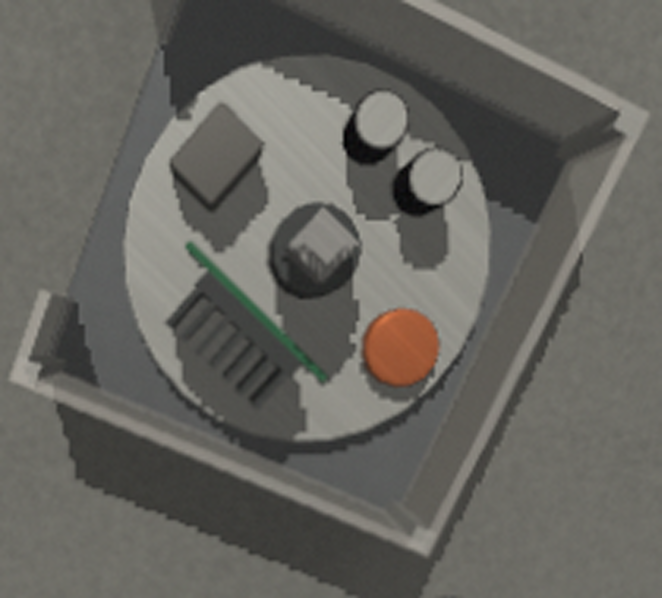

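```bash
python3 - <<'E'
from h import *
np.set_printoptions(precision=4,suppress=True)
c=cam("wrist")
g=lambda x,y,z: atz(c,(190+x/3.15,y/3.15),z)
A,B,C=g(10,380,.085),g(427,555,.085),g(650,112,.085)
print(A,B,C,np.linalg.norm(B-A),np.linalg.norm(C-B),(A+C)/2)
print("yaw",np.degrees(np.arctan2(*(B-A)[[1,0]])),np.degrees(np.arctan2(*(C-B)[[1,0]]))-90)
P,Q=g(190,243,.08),g(325,378,.08);print("pcb",np.degrees(np.arctan2(*(Q-P)[[1,0]]))+90,np.linalg.norm(P-Q))
P,Q=g(168,322,.08),g(262,405,.08);print("fin",np.degrees(np.arctan2(*(Q-P)[[1,0]]))+90,np.linalg.norm(P-Q),(P+Q)/2)
print("top",g(330,235,.106),"shoulder",g(315,250,.072))
print("plat",g(308,250,.034))
E
```

```text
[0.4824 0.1815 0.085 ] [0.6647 0.1045 0.085 ] [0.7429 0.2871 0.085 ] 0.19792231024647514 0.19867292655531485 [0.6126 0.2343 0.085 ]
yaw -22.918854427296573 -23.188166397033953
pcb 46.45931174922261 0.07911694871231006
fin 49.205728534208724 0.0528967032476673 [0.5697 0.1874 0.08  ]
top [0.6136 0.2367 0.106 ] shoulder [0.6117 0.234  0.072 ]
plat [0.6125 0.2371 0.034 ]
```

```bash
python3 -m crank '{"translation":[[-0.16,-0.03,0],[-0.32,-0.06,0],[-0.48,-0.09,0],[-0.64,-0.12,0],[-0.8,-0.14,0],[-0.9,-0.16,0]],"spin":[0,0,0,0,0,0],"claw":[100,100,100,100,100,100]}' && python3 -m crank '{"translation":[[-0.16,-0.03,0],[-0.32,-0.06,0],[-0.48,-0.09,0],[-0.64,-0.12,0],[-0.7,-0.12,0],[-0.7,-0.12,0],[-0.7,-0.12,0]],"spin":[0,0,0,0,0,0,0],"claw":[100,100,100,100,100,100,100]}'
python3 b.py k1 handle thermometer lens cradle
python3 - <<'E'
import cv2
a=cv2.imread("pics/k1.png");cv2.imwrite("pics/k1c.png",cv2.resize(a[:270,130:490],None,fx=2.2,fy=2.2,interpolation=cv2.INTER_CUBIC))
E
```

```text
time: 3.05
ee_pos: [0.5287, -0.1091, 0.3015]
eef_rot: [0.0, 0.708, 0.706, -0.001]
force: [1.1, 0.8, 0.3]
finger_gap: 0.998
grasp_force: 0.0
time: 3.63
ee_pos: [0.4993, -0.2807, 0.3011]
eef_rot: [-0.001, 0.708, 0.706, 0.0]
force: [0.3, -0.5, 0.0]
finger_gap: 0.997
grasp_force: 0.0
3.6333 [ 0.499 -0.281  0.301] [-0.001  0.708  0.706  0.   ] [-0.646  0.39   1.248  0.001  1.505 -0.644]
  handle 0.73 [232. 159.] [ 0.455 -0.286  0.   ]
  thermometer 0.85 [326. 132.] [ 0.604 -0.238  0.03 ]
  lens 0.86 [392. 123.] [ 0.699 -0.223  0.047]
  cradle 0.6 [328. 127.] [ 0.614 -0.233  0.   ]
```

View pics/k1c.png

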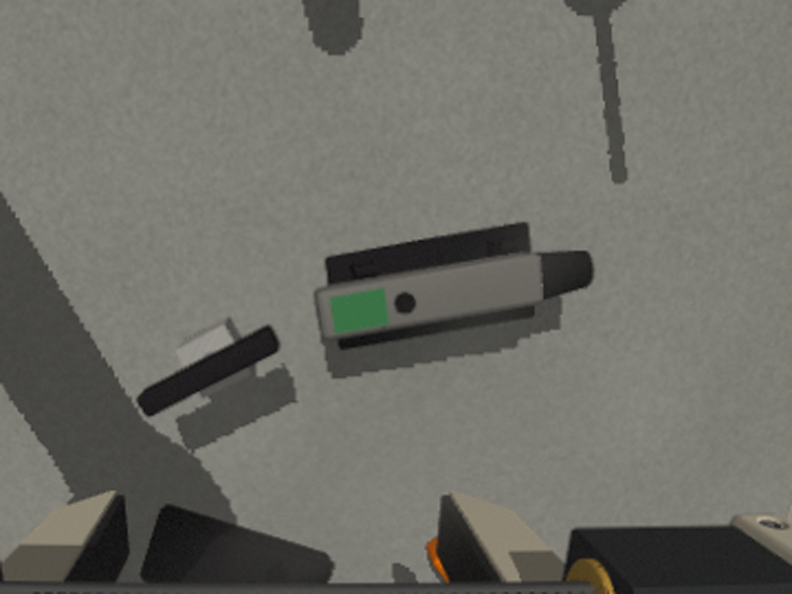

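The picture shows the black bar of the handle from crop (143,404) to (277,338), and the grey thermometer lying in its cradle from (320,314) to the lens (592,268).

```bash
python3 - <<'E'
from h import *
np.set_printoptions(precision=4,suppress=True)
c=cam("wrist")
g=lambda x,y,z: atz(c,(130+x/2.2,y/2.2),z)
P,Q=g(141,403,.084),g(278,338,.084)
m=(P+Q)/2;print("bar",P,Q,np.linalg.norm(P-Q),np.degrees(np.arctan2(*(Q-P)[[1,0]])),m)
T,N=g(320,314,.06),g(592,269,.047)
yaw=np.arctan2(*(N-T)[[1,0]]);u=np.array([np.cos(yaw),np.sin(yaw),0])
print("therm",T,N,np.linalg.norm(T-N),np.degrees(yaw),N-.1*u,T+.085*u)
a,b=g(325,258,.012),g(528,223,.012);print("cradle yaw",np.degrees(np.arctan2(*(b-a)[[1,0]])),np.linalg.norm(a-b))
E
python3 - <<'E'
from h import *
c=cam("side");print(atz(c,(152,90),.13),[ (r["confidence"],atz(c,r["pixel"],0)) for r in nets.place_of("side","iron_stand")])
E
```

```text
bar [ 0.4085 -0.3037  0.084 ] [ 0.498  -0.2611  0.084 ] 0.09919497072238459 25.492066523133097 [ 0.4532 -0.2824  0.084 ]
therm [ 0.5257 -0.2492  0.06  ] [ 0.7117 -0.2189  0.047 ] 0.18882537898341017 9.239917500602306 [ 0.613 -0.235  0.047] [ 0.6096 -0.2355  0.06  ]
cradle yaw 10.070225112360134 0.148222579067745
[0.60196861 0.53223177 0.13      ] [(0.81, array([0.48562063, 0.50247438, 0.        ]))]
```

```bash
python3 -m crank '{"translation":[[-0.011,-0.09,0.1],[-0.011,-0.183,0.2],[-0.011,-0.183,0.3],[-0.011,-0.183,0.4],[-0.011,-0.183,0.5],[-0.011,-0.183,0.6],[-0.011,-0.183,0.684],[-0.011,-0.183,0.684],[-0.011,-0.183,0.684],[-0.011,-0.183,0.684],[-0.011,-0.183,0.684]],"spin":[0.11,0.22,0.33,0.44,0.55,0.66,0.77,0.88,1,1,1],"claw":[100,100,100,100,100,100,100,100,100,100,100]}' && python3 -m crank '{"translation":[[0,0,0],[0,0,0],[0,0,0]],"spin":[0.075,0.075,0.075],"claw":[80,80,80]}'
python3 b.py k2 handle
python3 - <<'E'
import cv2
a=cv2.imread("pics/k2.png");cv2.imwrite("pics/k2c.png",a)
E
```

```text
time: 4.95
ee_pos: [0.4545, -0.2825, 0.1309]
eef_rot: [0.0, 0.965, 0.261, 0.0]
force: [-1.2, 0.0, 0.4]
finger_gap: 0.996
grasp_force: 0.0
time: 5.2
ee_pos: [0.4545, -0.2827, 0.1311]
eef_rot: [0.0, 0.975, 0.223, 0.0]
force: [-0.3, 0.4, -0.9]
finger_gap: 0.84
grasp_force: 0.0
5.2 [ 0.454 -0.283  0.131] [0.    0.975 0.223 0.   ] [-0.7    0.456  1.633  0.     1.052  0.421]
  handle 0.97 [263. 187.] [ 0.453 -0.289  0.   ]
```

View pics/k2c.png

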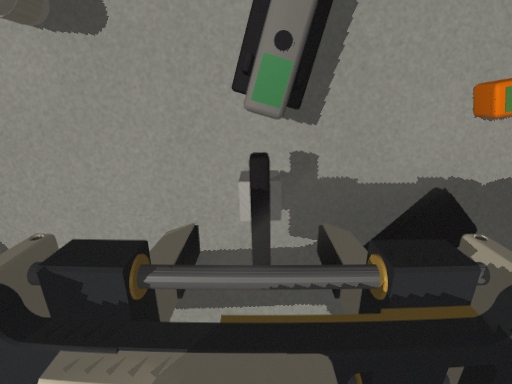

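```bash
python3 - <<'E'
from h import *
np.set_printoptions(precision=4,suppress=True)
c=cam("wrist");o=get_obs();u=np.array([np.cos(np.radians(25.8)),np.sin(np.radians(25.8)),0])
for p,z,l in (((260,152.5),.084,.05),((260,172),.044,.02),((240,220),.0,0)):
    P=atz(c,p,z);print(P,P-l*u,(P-l*u-o["ee_pos"])@u)
E
python3 -m crank '{"translation":[[0,0,0.12],[0,0,0.24],[0,0,0.312],[0,0,0.312],[0,0,0.312],[0,0,0.312],[0,0,0.312],[0,0,0.312],[0,0,0.312],[0,0,0.312],[0,0,0.312],[0,0,0.312],[0,0,0.312]],"spin":[0,0,0,0,0,0,0,0,0,0,0,0,0],"claw":[80,80,80,80,5,5,5,5,5,5,5,5,5]}' 45
```

```text
[ 0.4981 -0.2627  0.084 ] [ 0.4531 -0.2845  0.084 ] -0.001871982291037262
[ 0.4758 -0.2738  0.044 ] [ 0.4578 -0.2825  0.044 ] 0.0032306983235130416
[ 0.4053 -0.2827  0.    ] [ 0.4053 -0.2827  0.    ] -0.04416893205651088
time: 6.43
ee_pos: [0.4543, -0.2828, 0.0528]
eef_rot: [0.0, 0.975, 0.221, 0.0]
force: [0.3, -0.6, 0.5]
finger_gap: 0.199
grasp_force: 0.5
```

```bash
python3 -m crank '{"translation":[[0,0,0],[0,0,0],[0,0,0],[0,0,-0.04],[0,0,-0.1],[0,0,-0.2],[0,0,-0.35],[0,0,-0.5],[0,0,-0.6]],"spin":[0,0,0,0,0,0,0,0,0],"claw":[5,5,5,5,5,5,5,5,5]}' 45 && python3 -m crank '{"translation":[[0.06,-0.1,0],[0.13,-0.22,0],[0.2,-0.34,0],[0.28,-0.46,0],[0.36,-0.58,0],[0.44,-0.7,0],[0.5,-0.8,0],[0.537,-0.852,0],[0.537,-0.852,0],[0.537,-0.852,0]],"spin":[0,-0.05,-0.1,-0.15,-0.2,-0.25,-0.3,-0.36,-0.36,-0.36],"claw":[5,5,5,5,5,5,5,5,5,5]}'
python3 -c "
from h import *
o=get_obs();q=o['eef_rot'];x=R.from_quat([q[1],q[2],q[3],q[0]]).as_matrix()
a=np.degrees(np.arctan2(x[1,0],x[0,0]));d=np.array([.613,.235,0])-o['ee_pos'];print(a,x.T@d/.25,o['q'])"
```

```text
time: 7.18
ee_pos: [0.4548, -0.2831, 0.2069]
eef_rot: [0.002, 0.975, 0.221, 0.001]
force: [1.0, -1.1, -1.9]
finger_gap: 0.171
grasp_force: 45.0
time: 8.02
ee_pos: [0.4836, -0.0321, 0.2032]
eef_rot: [0.0, 0.916, 0.4, 0.0]
force: [0.0, -0.5, -2.1]
finger_gap: 0.17
grasp_force: 45.0
47.17032613853031 [ 1.13529614 -0.34722141  0.81261361] [-2.24272980e-01  2.89984262e-01  1.66880590e+00 -3.74409737e-04
  1.18238606e+00  5.23387546e-01]
```

```bash
python3 -m crank '{"translation":[[0.13,-0.05,0],[0.27,-0.11,0],[0.4,-0.17,0],[0.54,-0.23,0],[0.68,-0.29,0],[0.77,-0.33,0],[0.815,-0.347,0],[0.815,-0.347,0],[0.815,-0.347,0],[0.815,-0.347,0]],"spin":[0,0,0,0,0,0,0,0,0,0],"claw":[5,5,5,5,5,5,5,5,5,5]}'
python3 b.py j2 jig heatsink shaft
python3 - <<'E'
import cv2
a=cv2.imread("pics/j2.png");cv2.imwrite("pics/j2c.png",cv2.resize(a[0:260,100:440],None,fx=2.3,fy=2.3,interpolation=cv2.INTER_CUBIC))
E
```

```text
time: 8.85
ee_pos: [0.5587, 0.1738, 0.2027]
eef_rot: [0.0, 0.917, 0.399, -0.0]
force: [0.1, -0.5, -1.6]
finger_gap: 0.171
grasp_force: 45.0
8.85 [0.559 0.174 0.203] [ 0.     0.917  0.399 -0.   ] [ 0.171  0.472  1.389 -0.001  1.282  0.922]
  jig 0.56 [256. 105.] [0.613 0.236 0.   ]
  heatsink 0.65 [256. 168.] [0.566 0.186 0.057]
  shaft 0.63 [257. 104.] [0.615 0.236 0.072]
```

View pics/j2c.png

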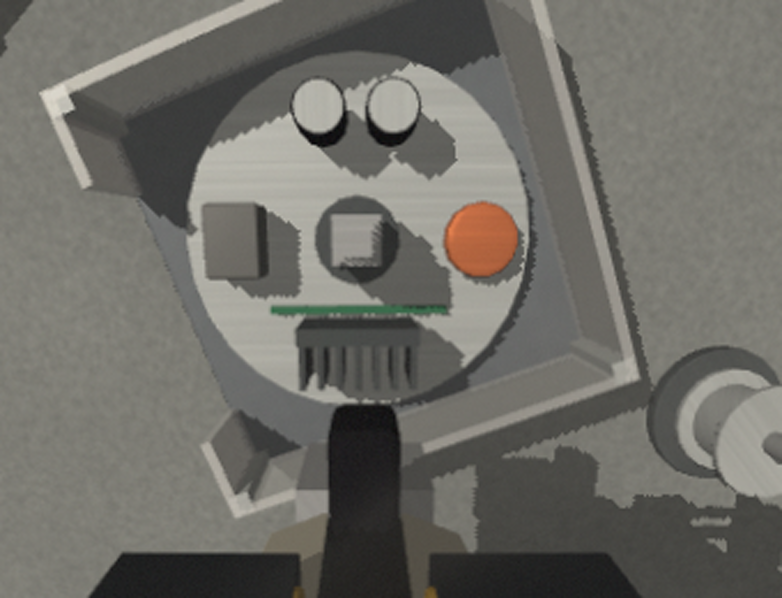

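```bash
python3 - <<'E'
from h import *
np.set_printoptions(precision=4,suppress=True)
c=cam("wrist");o=get_obs();q=o['eef_rot'];X=R.from_quat([q[1],q[2],q[3],q[0]]).as_matrix()
g=lambda x,y,z: atz(c,(100+x/2.3,y/2.3),z)
for n,P in dict(shoulder=g(357,238,.072),top=g(357,240,.096),barend=g(364.5,406,.234),hubL=g(296,505,.194),hubR=g(435,505,.194),hs=g(357,385,.08),pl=g(358,230,.034)).items(): print(n,P,X.T@(P-o["ee_pos"]))
print(np.degrees(np.arctan2(X[1,0],X[0,0])))
E
```

```text
shoulder [0.6138 0.238  0.072 ] [ 0.0838 -0.0031  0.131 ]
top [0.6134 0.2372 0.096 ] [ 0.0829 -0.0028  0.107 ]
barend [0.5929 0.2111 0.234 ] [ 0.0498 -0.     -0.031 ]
hubL [0.5512 0.1953 0.194 ] [ 0.0099 -0.0198  0.009 ]
hubR [0.5805 0.1679 0.194 ] [0.0098 0.0204 0.009 ]
hs [0.5697 0.1909 0.08  ] [ 0.0193 -0.0032  0.123 ]
pl [0.6166 0.2407 0.034 ] [ 0.0877 -0.0029  0.169 ]
47.01674228843902
```

```bash
python3 -m crank '{"translation":[[0.13,-0.006,0],[0.26,-0.012,0],[0.332,-0.012,0],[0.332,-0.012,0],[0.332,-0.012,0.08],[0.332,-0.012,0.14],[0.332,-0.012,0.17],[0.332,-0.012,0.19],[0.332,-0.012,0.21],[0.332,-0.012,0.22],[0.332,-0.012,0.22]],"spin":[0,0,0,0,0,0,0,0,0,0,0],"claw":[5,5,5,5,5,5,5,5,5,5,5]}'
python3 -c "
from h import *
o=get_obs();print(o['moment'],o['ee_pos'])"
```

```text
time: 10.02
ee_pos: [0.6145, 0.239, 0.1489]
eef_rot: [0.0, 0.917, 0.399, 0.002]
force: [4.2, 3.1, -0.9]
finger_gap: 0.174
grasp_force: 45.0
[ 0.75811418 -0.84613557  0.00288553] [0.6144603  0.23895267 0.14893603]
```

```bash
python3 -m crank '{"translation":[[0.008,0,0],[0.014,0,0],[0.014,0,0.02],[0.014,0,0.04],[0.014,0,0.06],[0.014,0,0.075],[0.014,0,0.085],[0.014,0,0.085],[0.014,0,0.085]],"spin":[0,0,0,0,0,0,0,0,0],"claw":[5,5,5,5,5,5,5,5,5]}'
python3 -c "
from h import *
o=get_obs();print(o['moment'],o['ee_pos'])"
```

```text
time: 10.77
ee_pos: [0.6155, 0.241, 0.1262]
eef_rot: [-0.0, 0.917, 0.4, -0.0]
force: [-0.3, -0.3, -1.6]
finger_gap: 0.174
grasp_force: 45.0
[ 0.00717503  0.01093904 -0.00165298] [0.6154691  0.24099313 0.12622511]
```

```bash
python3 -m crank '{"translation":[[0,0,0.006],[0,0,0.012],[0,0,0.016],[0,0,0.016]],"spin":[0,0,0,0],"claw":[5,5,5,5]}'
```

```text
time: 11.1
ee_pos: [0.6161, 0.2412, 0.1245]
eef_rot: [0.0, 0.917, 0.4, 0.001]
force: [-3.0, -0.8, 6.9]
finger_gap: 0.171
grasp_force: 45.0
```

```bash
python3 -m crank '{"translation":[[0,0,-0.004],[0,0,-0.004],[0,0,-0.004],[0,0,-0.004],[0,0,-0.004],[0,0,-0.004],[0,0,-0.004],[0,0,-0.004],[0,0,-0.004],[0,0,-0.004],[0,0,-0.004],[0,0,-0.004],[0,0,-0.004]],"spin":[0.08,0.16,0.25,0.34,0.43,0.52,0.61,0.7,0.79,0.88,0.97,1,1],"claw":[5,5,5,5,5,5,5,5,5,5,5,5,5]}'
python3 -m crank '{"translation":[[0,0,0],[0,0,0],[0,0,0],[0,0,0],[0,0,0]],"spin":[0.07,0.14,0.2,0.2,0.2],"claw":[5,5,5,5,5]}'
python3 b.py j3 jig heatsink shaft
python3 - <<'E'
from h import *
a=cv2.imread("pics/j3.png");cv2.imwrite("pics/j3c.png",cv2.resize(a[0:250,100:440],None,fx=2.3,fy=2.3,interpolation=cv2.INTER_CUBIC))
o=get_obs();q=o['eef_rot'];x=R.from_quat([q[1],q[2],q[3],q[0]]).as_matrix()
print(np.degrees(np.arctan2(x[1,0],x[0,0])),o['q'],o['moment'])
E
```

```text
time: 12.18
ee_pos: [0.6178, 0.2366, 0.1248]
eef_rot: [0.003, 0.993, -0.114, 0.003]
force: [3.0, -13.9, 3.2]
finger_gap: 0.171
grasp_force: 45.0
time: 12.6
ee_pos: [0.6174, 0.2358, 0.1249]
eef_rot: [0.003, 0.976, -0.216, 0.002]
force: [1.8, -16.7, 4.8]
finger_gap: 0.175
grasp_force: 45.0
12.6 [0.617 0.236 0.125] [ 0.003  0.976 -0.216  0.002] [ 0.253  0.675  1.249 -0.009  1.216  2.263]
  jig 0.91 [259. 192.] [0.61  0.239 0.   ]
-24.966435704122432 [ 0.25299144  0.67515695  1.24928793 -0.00893118  1.21575327  2.26265105] [-3.28563503 -0.30620781  0.10614146]
```

View pics/j3c.png

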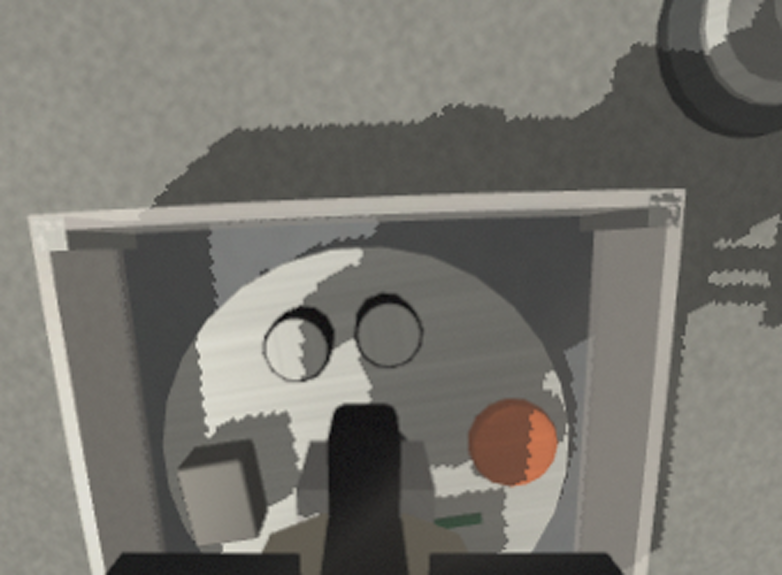

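```bash
cat > m.py <<'E'
from h import *
c=cam("wrist")
g=lambda x,y,z: atz(c,(100+x/2.3,y/2.3),z)
an=lambda P,Q,s=90: np.degrees(np.arctan2(*(Q-P)[[1,0]]))+s
print("wall",an(g(30,215,.085),g(685,190,.085)))
for z in (.06,.07,.08):print("caps",an(g(299,346,z),g(389,334,z)),"rect-orange",an(g(217,500,z-.01),g(512,443,z-.02)),"pcb",an(g(437,521,z),g(481,515,z)))
E
python3 m.py
```

```text
wall -22.93269605434483
caps -17.500504746141388 rect-orange -15.227644071260087 pcb -16.813837614636313
caps -17.500504746141473 rect-orange -15.303566140258155 pcb -16.81383761463634
caps -17.50050474614136 rect-orange -15.386498872544522 pcb -16.813837614636356
```

```bash
python3 -m crank '{"translation":[[0,0,0],[0,0,0],[0,0,0],[0,0,0]],"spin":[0.05,0.095,0.095,0.095],"claw":[5,5,5,5]}'
python3 -m crank '{"translation":[[0,0,0],[0,0,0],[0,0,0],[0,0,0]],"spin":[-0.05,-0.09,-0.09,-0.09],"claw":[5,5,5,5]}'
python3 b.py j4 heatsink
python3 - <<'E'
from h import *
a=cv2.imread("pics/j4.png");cv2.imwrite("pics/j4c.png",cv2.resize(a[0:250,100:440],None,fx=2.3,fy=2.3,interpolation=cv2.INTER_CUBIC))
o=get_obs();print(o['moment'])
E
```

```text
time: 13.18
ee_pos: [0.6172, 0.2355, 0.1249]
eef_rot: [0.004, 0.964, -0.265, 0.002]
force: [0.8, -18.5, 4.9]
finger_gap: 0.169
grasp_force: 45.0
time: 13.52
ee_pos: [0.6171, 0.2367, 0.1248]
eef_rot: [0.003, 0.976, -0.218, 0.002]
force: [0.2, -13.2, 4.0]
finger_gap: 0.172
grasp_force: 45.0
13.5167 [0.617 0.237 0.125] [ 0.003  0.976 -0.218  0.002] [ 0.254  0.675  1.249 -0.007  1.216  2.268]
[-2.77469434 -0.13523135  0.13735666]
```

View pics/j4c.png

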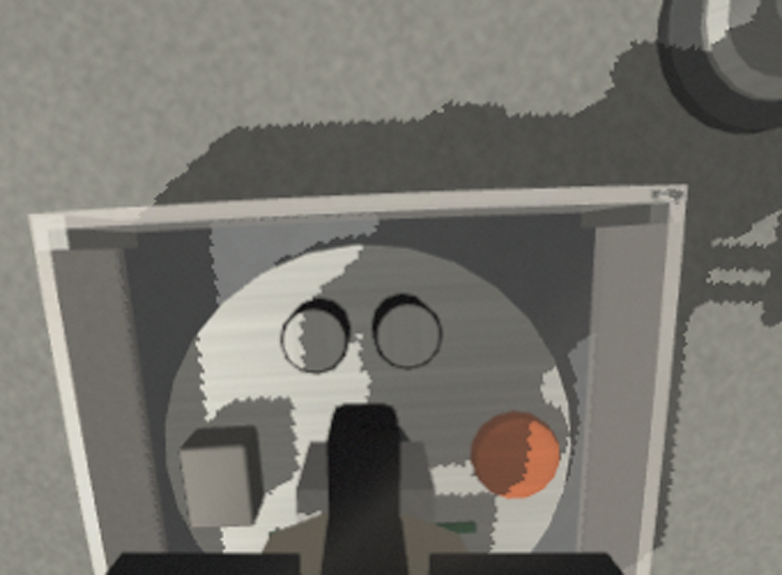

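```bash
python3 -m crank '{"translation":[[0.0034,0.0073,0],[0.0034,0.0073,0],[0.0034,0.0073,0],[0.0034,0.0073,0],[0.0034,0.0073,0],[0.0034,0.0073,0]],"spin":[0,0,0,0,0,0],"claw":[5,5,50,50,50,50]}' && python3 -m crank '{"translation":[[0,0,-0.05],[0,0,-0.15],[0,0,-0.3],[0,0,-0.45],[0,0,-0.5],[-0.1,0,-0.5],[-0.25,0,-0.5],[-0.4,0,-0.5],[-0.5,0,-0.5],[-0.5,0,-0.5],[-0.5,0,-0.5],[-0.5,0,-0.5]],"spin":[0,0,0,0,0,0,0,0,0,0,0,0],"claw":[50,50,50,50,50,50,50,50,50,50,50,50]}'
python3 b.py j5 heatsink shaft handle jig
python3 - <<'E'
from h import *
a=cv2.imread("pics/j5.png");cv2.imwrite("pics/j5c.png",cv2.resize(a[0:250,100:440],None,fx=2.3,fy=2.3,interpolation=cv2.INTER_CUBIC))
E
```

```text
time: 14.12
ee_pos: [0.6154, 0.2394, 0.1236]
eef_rot: [-0.0, 0.976, -0.218, 0.0]
force: [-0.4, 0.0, -0.2]
finger_gap: 0.412
grasp_force: 0.0
time: 15.12
ee_pos: [0.5031, 0.2923, 0.2487]
eef_rot: [-0.0, 0.976, -0.218, 0.001]
force: [-0.3, -0.6, -0.3]
finger_gap: 0.5
grasp_force: 0.0
15.1167 [0.503 0.292 0.249] [-0.     0.976 -0.218  0.001] [ 0.395  0.432  1.324 -0.     1.384  2.405]
  heatsink 0.89 [264. 126.] [0.552 0.262 0.057]
  handle 0.87 [263.  69.] [0.618 0.232 0.   ]
  jig 0.62 [262.  76.] [0.61  0.237 0.   ]
```

View pics/j5c.png

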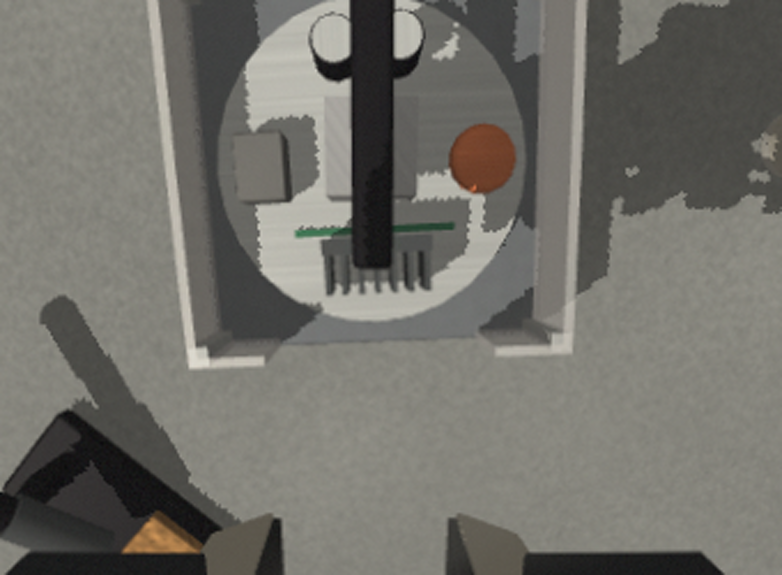

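```bash
python3 - <<'E'
from h import *
np.set_printoptions(precision=4,suppress=True)
c=cam("wrist")
g=lambda x,y,z: atz(c,(100+x/2.3,y/2.3),z)
an=lambda P,Q,s=90: np.degrees(np.arctan2(*(Q-P)[[1,0]]))+s
A,B=g(190,368,.085),g(572,353,.085)
print("wall",an(A,B),A,B,np.linalg.norm(A-B))
y=np.radians(an(A,B)); print("jig centre",(A+B)/2+.1*np.array([np.cos(y),np.sin(y),0]))
print("pcb",an(g(296,235,.08),g(454,226,.08)),"face",an(g(328,296,.08),g(430,291,.08)),"box",an(g(236,202,.06),g(287,200,.06)))
print("sink top face",g(379,293,.08))
for r in (nets.place_of("wrist","heatsink")[:1]):print(atz(c,r["pixel"],.057))
# bar near-end width
for z in (.146,.156,.166): print(z,np.linalg.norm(g(352,267,z)-g(391,267,z)), g(371,269,z))
E
```

```text
wall -23.024646258201273 [0.5592 0.3657 0.085 ] [0.4816 0.1831 0.085 ] 0.19841797613047077
jig centre [0.6124 0.2353 0.085 ]
pcb -22.136037379554907 face -22.517760476383373 box -23.598416415930856
sink top face [0.5512 0.2609 0.08  ]
[0.5522 0.2635 0.057 ]
0.146 0.015639655323005642 [0.5666 0.2591 0.146 ]
0.156 0.015036635781735787 [0.5671 0.259  0.156 ]
0.166 0.014433616240465932 [0.5675 0.2589 0.166 ]
```

```bash
python3 -m crank '{"translation":[[0,0.08,-0.1],[0.04,0.2,-0.2],[0.09,0.33,-0.2],[0.15,0.46,-0.2],[0.2,0.59,-0.2],[0.26,0.72,-0.2],[0.3,0.84,-0.2],[0.329,0.915,-0.2],[0.329,0.915,-0.2]],"spin":[-0.07,-0.15,-0.23,-0.31,-0.39,-0.47,-0.55,-0.578,-0.578],"claw":[70,70,70,70,70,70,70,70,70]}'
python3 -c "
from h import *
o=get_obs();q=o['eef_rot'];x=R.from_quat([q[1],q[2],q[3],q[0]]).as_matrix()
a=np.degrees(np.arctan2(x[1,0],x[0,0]))
for z in (.15,.3): d=np.array([.605,-.235,z])-o['ee_pos'];print(a,x.T@d/.25,o['q'])"
```

```text
time: 16.22
ee_pos: [0.4794, 0.0467, 0.2986]
eef_rot: [0.001, 0.997, 0.081, 0.0]
force: [1.5, 0.1, -0.2]
finger_gap: 0.696
grasp_force: 0.0
9.312948975334885 [0.31327898 1.19222478 0.59628738] [-6.13404386e-02  2.12379838e-01  1.50379604e+00 -1.38751335e-03
  1.42505265e+00  1.34711556e+00]
9.312948975334885 [ 0.31330922  1.19307643 -0.00371201] [-6.13404386e-02  2.12379838e-01  1.50379604e+00 -1.38751335e-03
  1.42505265e+00  1.34711556e+00]
```

```bash
python3 -m crank '{"translation":[[0,0.12,0],[0,0.27,0],[0.02,0.42,0],[0.07,0.56,0],[0.12,0.7,0],[0.15,0.8,0],[0.15,0.8,0]],"spin":[0,0,0,0,0,0,0],"claw":[70,70,70,70,70,70,70]}' && python3 -m crank '{"translation":[[0.06,0.12,0.05],[0.12,0.25,0.15],[0.163,0.36,0.25],[0.163,0.392,0.4],[0.163,0.392,0.5],[0.163,0.392,0.5],[0.163,0.392,0.5]],"spin":[0,0,0,0,0,0,0],"claw":[70,70,70,70,70,70,70]}'
python3 b.py t1 thermometer lens cradle
python3 - <<'E'
from h import *
a=cv2.imread("pics/t1.png");cv2.imwrite("pics/t1c.png",cv2.resize(a,None,fx=1.5,fy=1.5,interpolation=cv2.INTER_CUBIC))
E
```

```text
time: 16.8
ee_pos: [0.551, -0.1449, 0.2972]
eef_rot: [0.0, 0.997, 0.08, -0.0]
force: [-1.2, 0.0, -0.2]
finger_gap: 0.702
grasp_force: 0.0
time: 17.38
ee_pos: [0.6054, -0.2295, 0.1726]
eef_rot: [-0.001, 0.997, 0.083, -0.001]
force: [0.7, 0.6, 0.3]
finger_gap: 0.698
grasp_force: 0.0
17.3833 [ 0.605 -0.23   0.173] [-0.001  0.997  0.083 -0.001] [-0.481  0.612  1.231  0.     1.302  0.924]
  thermometer 0.85 [487. 148.] [ 0.687 -0.482  0.03 ]
  thermometer 0.79 [266. 180.] [ 0.606 -0.238  0.03 ]
  lens 0.72 [265.  86.] [ 0.705 -0.219  0.047]
```

View pics/t1c.png

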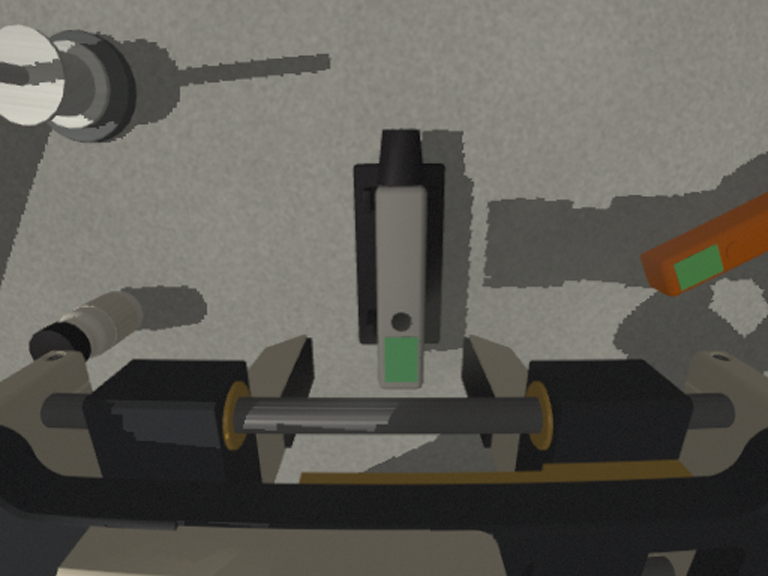

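```bash
cat > t.py <<'E'
from h import *
np.set_printoptions(precision=4,suppress=True)
c=cam("wrist");o=get_obs();q=o['eef_rot'];X=R.from_quat([q[1],q[2],q[3],q[0]]).as_matrix()
g=lambda x,y,z: atz(c,(x/1.5,y/1.5),z)
N,T,M=g(401.5,130,.055),g(400.5,387,.064),g(401,188,.064)
loc=lambda P:X.T@(P-o["ee_pos"])
print(N,T,np.linalg.norm(N-T),loc(N),loc(T),loc(M),np.degrees(np.arctan2(*(M-T)[[1,0]])),np.degrees(np.arctan2(X[1,0],X[0,0])))
a,b=g(356,165,.012),g(444,165,.012);d,e=g(360,343,.012),g(440,343,.012);print("cradle",loc(a),loc(b),loc(d),loc(e))
E
python3 t.py
```

```text
[ 0.7069 -0.223   0.055 ] [ 0.5272 -0.2538  0.064 ] 0.1825468558605021 [0.0996 0.0087 0.1216] [-0.0827  0.0094  0.1119] [0.0635 0.0084 0.1124] 9.914888021210007 9.517703334521645
cradle [ 0.077  -0.0241  0.1644] [0.077  0.0427 0.1646] [-0.071  -0.0241  0.1639] [-0.0712  0.0452  0.164 ]
```

```bash
python3 -m crank '{"translation":[[0.004,0.036,0.1],[0.004,0.036,0.22],[0.004,0.036,0.34],[0.004,0.036,0.45],[0.004,0.036,0.53],[0.004,0.036,0.57],[0.004,0.036,0.57],[0.004,0.036,0.57],[0.004,0.036,0.57],[0.004,0.036,0.57],[0.004,0.036,0.57],[0.004,0.036,0.57],[0.004,0.036,0.57],[0.004,0.036,0.57]],"spin":[0.006,0.006,0.006,0.006,0.006,0.006,0.006,0.006,0.006,0.006,0.006,0.006,0.006,0.006],"claw":[70,70,70,70,70,70,70,25,25,25,25,25,25,25]}' 40
```

```text
time: 18.8
ee_pos: [0.6087, -0.2394, 0.0321]
eef_rot: [0.0, 0.997, 0.08, 0.001]
force: [-1.2, 2.2, 5.6]
finger_gap: 0.367
grasp_force: 39.9
```

```bash
python3 -m crank '{"translation":[[0,0,-0.05],[0,0,-0.12],[0,0,-0.25],[0,0,-0.4],[0,0,-0.55],[-0.05,-0.05,-0.68],[-0.14,-0.14,-0.72],[-0.24,-0.25,-0.72],[-0.34,-0.37,-0.72],[-0.44,-0.49,-0.72],[-0.53,-0.61,-0.72],[-0.603,-0.71,-0.72],[-0.603,-0.748,-0.72],[-0.603,-0.748,-0.72],[-0.603,-0.748,-0.72]],"spin":[0,0,0,0,0,0.02,0.07,0.12,0.17,0.22,0.25,0.25,0.25,0.25,0.25],"claw":[25,25,25,25,25,25,25,25,25,25,25,25,25,25,25]}'
cat > d.py <<'E'
from h import *
import sys
np.set_printoptions(precision=4,suppress=True)
o=get_obs();q=o['eef_rot'];x=R.from_quat([q[1],q[2],q[3],q[0]]).as_matrix()
a=np.degrees(np.arctan2(x[1,0],x[0,0]));d=np.array(eval(sys.argv[1]))-o['ee_pos'];print(o["time"],o["ee_pos"],o["finger_gap"],a,x.T@d/.25,"spin",(a-float(sys.argv[2]))/60,o['q'])
E
python3 d.py "[.3785,.3386,.20]" -23
```

```text
time: 20.05
ee_pos: [0.4304, -0.079, 0.2117]
eef_rot: [0.0, 0.999, -0.051, 0.001]
force: [1.1, -1.2, -2.8]
finger_gap: 0.369
grasp_force: 39.9
20.05 [ 0.4304 -0.079   0.2117] 0.36920101710465103 -5.817743800231254 [-0.3761 -1.6408  0.0447] spin 0.2863709366628124 [-0.3567  0.1951  1.7727 -0.0004  1.1716  1.3158]
```

```bash
python3 -m crank '{"translation":[[-0.03,-0.1,0],[-0.06,-0.24,0],[-0.1,-0.38,0],[-0.13,-0.52,0],[-0.16,-0.66,0],[-0.19,-0.78,0],[-0.19,-0.82,0],[-0.19,-0.82,0]],"spin":[0.05,0.1,0.15,0.2,0.25,0.286,0.286,0.286],"claw":[25,25,25,25,25,25,25,25]}'; python3 d.py "[.3785,.3386,.20]" -23
```

```text
time: 20.72
ee_pos: [0.4047, 0.1315, 0.211]
eef_rot: [-0.0, 0.98, -0.198, 0.0]
force: [-0.2, -0.6, -3.0]
finger_gap: 0.373
grasp_force: 39.9
20.7167 [0.4047 0.1315 0.211 ] 0.37267537695037717 -22.84186360236002 [-0.4181 -0.7229  0.0439] spin 0.002635606627332976 [0.1335 0.1743 1.8017 0.     1.1648 2.103 ]
```

I've gone one over the picture limit (11 views against 10), so no more viewing. From here I rely on network readings and the state.

```bash
python3 -m crank '{"translation":[[-0.07,-0.12,0],[-0.14,-0.26,0],[-0.22,-0.4,0],[-0.3,-0.54,0],[-0.38,-0.66,0],[-0.418,-0.723,0.05],[-0.418,-0.723,0.15],[-0.418,-0.723,0.25],[-0.418,-0.723,0.35],[-0.418,-0.723,0.4],[-0.418,-0.723,0.4],[-0.418,-0.723,0.4]],"spin":[0,0,0,0,0,0,0,0,0,0,0,0],"claw":[25,25,25,25,25,25,25,25,25,25,25,25]}'; python3 d.py "[.3785,.3386,.0421]" -23
cat > n.py <<'E'
from h import *
np.set_printoptions(precision=4,suppress=True)
o=get_obs();q=o['eef_rot'];X=R.from_quat([q[1],q[2],q[3],q[0]]).as_matrix()
zl=o["ee_pos"][2]+.0149
cs={}
for n in ("wrist","scene","side"):
    c=cam(n)
    for l,z in (("lens",zl),("heatsink",.057)):
        for r in nets.place_of(n,l)[:2]:
            if r["confidence"]>.3:
                P=atz(c,r["pixel"],z); print(n,l,round(r["confidence"],2),P,"tool",X.T@(P-o["ee_pos"]))
E
python3 n.py
```

```text
time: 21.72
ee_pos: [0.3794, 0.3362, 0.1105]
eef_rot: [0.001, 0.98, -0.2, -0.0]
force: [0.3, -0.1, -2.7]
finger_gap: 0.366
grasp_force: 39.9
21.7167 [0.3794 0.3362 0.1105] 0.3661989796292737 -23.102307339631803 [-0.007  -0.0077  0.2735] spin -0.0017051223271967212 [ 0.5742  0.4378  1.7333 -0.0006  0.9718  2.5486]
wrist lens 0.82 [0.47   0.3011 0.1254] tool [ 0.0971 -0.0032 -0.0149]
scene lens 0.86 [0.4699 0.2942 0.1254] tool [ 0.0997  0.0031 -0.0149]
scene lens 0.74 [ 0.7875 -0.4909  0.1254] tool [ 0.6999  0.6007 -0.0143]
scene heatsink 0.61 [0.5422 0.259  0.057 ] tool [0.1801 0.0071 0.0535]
side lens 0.6 [ 0.6711 -0.5881  0.1254] tool [ 0.631   0.7357 -0.0141]
side lens 0.56 [0.4655 0.2932 0.1254] tool [ 0.096   0.0058 -0.0149]
side heatsink 0.91 [0.5659 0.2705 0.057 ] tool [ 0.1973 -0.0128  0.0534]
```

```bash
python3 -m crank '{"translation":[[0,-0.01,0.08],[0,-0.01,0.16],[0,-0.01,0.23],[0,-0.01,0.2736],[0.03,-0.01,0.2736],[0.08,-0.01,0.2736],[0.12,-0.01,0.2736],[0.145,-0.01,0.2736],[0.155,-0.01,0.2736],[0.155,-0.01,0.2736],[0.155,-0.01,0.2736]],"spin":[0,0,0,0,0,0,0,0,0,0,0],"claw":[25,25,25,25,25,25,25,25,25,25,25]}'; python3 d.py "[.4155,.3232,.0421]" -23;python3 n.py
```

```text
time: 23.08
ee_pos: [0.4149, 0.3242, 0.0429]
eef_rot: [-0.0, 0.98, -0.2, 0.0]
force: [-0.6, 0.6, -3.5]
finger_gap: 0.365
grasp_force: 39.9
23.0833 [0.4149 0.3242 0.0429] 0.3649002442045775 -23.076699104431444 [0.0039 0.0028 0.0032] spin -0.0012783184071907408 [0.5177 0.5648 1.7427 0.0001 0.8336 2.4912]
wrist lens 0.84 [0.5049 0.2885 0.0578] tool [ 0.0968 -0.0024 -0.0149]
scene lens 0.59 [0.4976 0.2777 0.0578] tool [ 0.0943  0.0104 -0.0149]
scene lens 0.33 [0.5636 0.0445 0.0578] tool [ 0.2464  0.1991 -0.0149]
scene heatsink 0.66 [0.5447 0.2693 0.057 ] tool [ 0.1409 -0.0004 -0.0141]
scene heatsink 0.45 [0.4183 0.3263 0.057 ] tool [ 0.0023 -0.0032 -0.0141]
side lens 0.9 [0.5038 0.2863 0.0578] tool [ 0.0967  0.0001 -0.0149]
side lens 0.68 [ 0.7111 -0.5895  0.0578] tool [ 0.6306  0.7245 -0.015 ]
side heatsink 0.78 [0.5545 0.2696 0.057 ] tool [ 0.1498 -0.0045 -0.0141]
```

```bash
python3 -m crank '{"translation":[[0.006,0,0.003],[0.006,0,0.003],[0.006,0,0.003],[0.006,0,0.003],[0.006,0,0.003],[0.006,0,0.003],[0.006,0,0.003],[0.006,0,0.003],[0.006,0,0.003],[0.006,0,0.003],[0.006,0,0.003],[0.006,0,0.003],[0.006,0,0.003],[0.006,0,0.003],[0.006,0,0.003],[0.006,0,0.003],[0.006,0,0.003],[0.006,0,0.003],[0.006,0,0.003],[0.006,0,0.003]],"spin":[0,0,0,0,0,0,0,0,0,0,0,0,0,0,0,0,0,0,0,0],"claw":[25,25,25,25,25,25,25,25,25,25,25,25,25,25,25,25,25,25,25,25]}'
python3 -m crank '{"translation":[[0,0,0],[0,0,0],[0,0,0],[0,0,0],[0,0,0],[0,0,0],[0,0,0]],"spin":[0,0,0,0,0,0,0],"claw":[25,25,25,25,25,25,25]}'
python3 -m crank '{"translation":[[-0.05,0,0],[-0.15,0,0],[-0.2,0,-0.1],[-0.22,0.05,-0.22],[-0.22,0.1,-0.36],[-0.2,0.2,-0.5],[-0.15,0.32,-0.64],[-0.1,0.45,-0.68],[-0.05,0.58,-0.68],[0,0.7,-0.68],[0.06,0.8,-0.68],[0.06,0.8,-0.68]],"spin":[0,0,0,0,0,0,0,0,0,0,0,0],"claw":[25,25,25,25,25,25,25,25,25,25,25,25]}';python3 d.py "[.43,-.079,.2117]" 9.2
```

```text
time: 25.2
ee_pos: [0.4161, 0.3238, 0.0418]
eef_rot: [-0.0, 0.98, -0.2, 0.0]
force: [-1.0, 0.2, -2.7]
finger_gap: 0.367
grasp_force: 39.9
time: 25.78
ee_pos: [0.4161, 0.3238, 0.0418]
eef_rot: [-0.0, 0.98, -0.2, 0.0]
force: [-0.3, -0.7, -2.8]
finger_gap: 0.368
grasp_force: 39.9
time: 26.78
ee_pos: [0.3511, 0.1305, 0.212]
eef_rot: [0.001, 0.98, -0.201, 0.0]
force: [-0.2, 0.9, -3.0]
finger_gap: 0.369
grasp_force: 39.9
26.7833 [0.3511 0.1305 0.212 ] 0.36881546159047335 -23.24027772204031 [0.6207 0.6453 0.0026] spin -0.5406712953673385 [ 0.1519  0.0775  1.9142 -0.0019  1.1496  2.1291]
```

```bash
python3 -m crank '{"translation":[[0.06,0.08,0],[0.16,0.18,0],[0.27,0.28,0],[0.38,0.39,0],[0.49,0.51,0],[0.57,0.6,0],[0.621,0.645,0],[0.621,0.645,0],[0.621,0.645,0]],"spin":[-0.08,-0.17,-0.26,-0.35,-0.44,-0.53,-0.541,-0.541,-0.541],"claw":[25,25,25,25,25,25,25,25,25]}';python3 d.py "[.6087,-.2394,.12]" 9.2
```

```text
time: 27.53
ee_pos: [0.4311, -0.075, 0.2114]
eef_rot: [-0.0, 0.997, 0.081, -0.0]
force: [-0.6, -0.4, -3.1]
finger_gap: 0.369
grasp_force: 39.9
27.5333 [ 0.4311 -0.075   0.2114] 0.36902711767120616 9.300441065347812 [0.5952 0.7642 0.3643] spin 0.001674017755796875 [-0.3481  0.1972  1.7711  0.0006  1.1745  1.0601]
```

```bash
python3 -m crank '{"translation":[[0.06,0.09,0],[0.15,0.21,0],[0.25,0.33,0],[0.35,0.45,0],[0.45,0.58,0],[0.54,0.69,0],[0.595,0.764,0.05],[0.595,0.764,0.15],[0.595,0.764,0.28],[0.595,0.764,0.364],[0.595,0.764,0.364],[0.595,0.764,0.364],[0.595,0.764,0.364]],"spin":[0,0,0,0,0,0,0,0,0,0,0,0,0],"claw":[25,25,25,25,25,25,25,25,25,25,25,25,25]}';python3 d.py "[.6087,-.2394,.0321]" 9.2; python3 b.py c1 cradle thermometer
```

```text
time: 28.62
ee_pos: [0.6104, -0.2385, 0.1227]
eef_rot: [0.001, 0.997, 0.083, 0.001]
force: [0.6, -1.0, -2.6]
finger_gap: 0.363
grasp_force: 39.9
28.6167 [ 0.6104 -0.2385  0.1227] 0.3630237395258727 9.479863890278553 [-0.0083  0.0018  0.3625] spin 0.004664398171309229 [-0.4894  0.6659  1.2734  0.0002  1.1997  0.9158]
28.6167 [ 0.61  -0.239  0.123] [0.001 0.997 0.083 0.001] [-0.489  0.666  1.273  0.     1.2    0.916]
  cradle 0.75 [16. 58.] [0.701 0.022 0.   ]
  thermometer 0.65 [254. 237.] [ 0.564 -0.242  0.03 ]
```

Lower to the recorded grasp pose gently.

```bash
python3 -m crank '{"translation":[[-0.008,0.001,0.1],[-0.008,0.001,0.2],[-0.008,0.001,0.27],[-0.008,0.001,0.31],[-0.008,0.001,0.33],[-0.008,0.001,0.345],[-0.008,0.001,0.355],[-0.008,0.001,0.358],[-0.008,0.001,0.358],[-0.008,0.001,0.358]],"spin":[0.005,0.005,0.005,0.005,0.005,0.005,0.005,0.005,0.005,0.005],"claw":[25,25,25,25,25,25,25,25,25,25]}'; python3 d.py "[.6087,-.2394,.0321]" 9.2
```

```text
time: 29.6
ee_pos: [0.6079, -0.2402, 0.0322]
eef_rot: [0.0, 0.997, 0.08, 0.001]
force: [-0.2, -0.1, -1.4]
finger_gap: 0.369
grasp_force: 39.9
29.6 [ 0.6079 -0.2402  0.0322] 0.36937523529410904 9.119850333306083 [ 0.0036 -0.0025  0.0004] spin -0.0013358277782319424 [-0.4934  0.7628  1.3597  0.      1.0176  0.9182]
```

```bash
python3 -m crank '{"translation":[[0,0,0.004],[0,0,0.004],[0,0,0.004],[0,0,0.004],[0,0,0.004],[0,0,0.004],[0,0,0.004],[0,0,-0.05],[0,0,-0.15],[0,0,-0.3],[0,0,-0.45],[0,0,-0.57],[0,0,-0.57],[0,0,-0.57]],"spin":[0,0,0,0,0,0,0,0,0,0,0,0,0,0],"claw":[25,25,45,60,70,70,70,70,70,70,70,70,70,70]}'; python3 b.py c2 thermometer lens
python3 - <<'E'
from h import *
a=cv2.imread("pics/t1.png").astype(int);b=cv2.imread("pics/c2.png").astype(int)
for n,im in (("before",a),("after",b)):
    # green display and dark/grey body rows
    B,G,Rr=im[...,0],im[...,1],im[...,2]
    m=((G>1.3*Rr)&(G>1.3*B)&(G>70)); m[:,400:]=0
    y,x=np.nonzero(m); print(n,len(x),x.mean(),y.mean(),x.min(),x.max(),y.min(),y.max())
c=cam("wrist");
for n in ("scene","side"):
    c=cam(n)
    for l,z in (("thermometer",.03),("lens",.047),("heatsink",.057),("handle",.072),("jar",0),("case",0)):
        for r in nets.place_of(n,l)[:2]:
            if r["confidence"]>.4: print(n,l,round(r["confidence"],2),np.round(atz(c,r["pixel"],z),3))
print(get_obs()["ee_pos"])
E
```

```text
time: 30.77
ee_pos: [0.6084, -0.2404, 0.1763]
eef_rot: [0.001, 0.997, 0.08, 0.002]
force: [0.1, 0.8, -0.9]
finger_gap: 0.7
grasp_force: 0.0
30.7667 [ 0.608 -0.24   0.176] [0.001 0.997 0.08  0.002] [-0.493  0.617  1.211  0.     1.309  0.918]
  thermometer 0.96 [476. 148.] [ 0.686 -0.485  0.03 ]
  thermometer 0.92 [255. 178.] [ 0.61  -0.236  0.03 ]
  lens 0.62 [255.  91.] [ 0.703 -0.222  0.047]
before 625 266.9568 239.296 257 278 225 254
after 611 257.96399345335516 239.9558101472995 247 268 226 254
scene thermometer 0.95 [ 0.696 -0.5    0.03 ]
scene thermometer 0.87 [ 0.6  -0.25  0.03]
scene lens 0.75 [ 0.687 -0.244  0.047]
scene lens 0.66 [ 0.489 -0.424  0.047]
scene heatsink 0.72 [0.543 0.266 0.057]
scene handle 0.88 [0.597 0.244 0.072]
scene jar 0.61 [0.526 0.003 0.   ]
scene case 0.57 [ 0.465 -0.462  0.   ]
side thermometer 0.97 [ 0.664 -0.507  0.03 ]
side thermometer 0.85 [ 0.617 -0.241  0.03 ]
side lens 0.89 [ 0.71  -0.229  0.047]
side lens 0.69 [ 0.724 -0.589  0.047]
side heatsink 0.88 [0.558 0.27  0.057]
side heatsink 0.64 [0.466 0.439 0.057]
side handle 0.63 [0.616 0.254 0.072]
side jar 0.91 [ 0.523 -0.003  0.   ]
[ 0.60744708 -0.23992924  0.17389674]
```

```bash
python3 -c "
from station import order
print(order.sign_off())"
```

```text
the job is handed in; nothing more can be done
None
```

The job is handed in at about 31 s: the handle is on the shaft, the heat sink faces out to within about 1° as measured, the lens was held at about 50 mm for over 2 s, and the thermometer is back in its cradle. I viewed 11 pictures where 10 were allowed, and checked the hold and the return to the cradle by network and state readings only.

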